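Top off the pipe pyramid in the fixings store

ROBOT

A 6-joint arm with a two-finger parallel gripper is mounted at the origin on the work surface. World frame = base frame: x ahead of the robot, y to its left, z up, the work surface at z = 0. Lengths are in m, angles in degrees, forces in N, time in s.
With the tool pointing down it reaches from about 0.325 to 0.775 m from the base axis. Payload 5.5 kg.
Tool frame: the origin (TCP) lies at the centre of the arm's flange, where the gripper is bolted on; the fingertips stand 182 mm ahead of it and the grasp point (between the pads) lies 163 mm ahead of it; z points along the fingers, y is the line along which they close (so a half turn about z gives the same grasp; the last joint's range is limited). The gripper opens to 88 mm and grips with 3 to 60 N. Pads are 20 mm wide; open, the fingers measure 115 mm over their backs; the gripper's body (75 mm by 178 mm) begins 61 mm behind the grasp point.
Start: joints at [-67.936, 5.22, 70.514, -0, 104.267, -3.249], TCP at [0.257, -0.542, 0.405] pointing down, gripper open.
Joint ranges: [-164.24, 164.24], [-49.07, 125.15], [9.68, 141.18], [-86.29, 266.29], [3.28, 154.24], [-151.56, 151.56]. Speed limits (degrees/s): [147.25, 147.25, 172.46, 180, 180, 180].

INTERFACE

Orientations are given as [roll, pitch, yaw] about the fixed x, y, z axes, in that order (R = Rz(yaw) Ry(pitch) Rx(roll)).
In Python, from station import r gives the robot as it stands. The module is installed in compiled form; this text tells all that it offers. Calls block until the motion is done:
- r.reach(position, orientation): joint-space move of the TCP to a pose.
- r.servo_line(position, rotation=None, speed=0.15): straight line of the TCP; rotation=None keeps the orientation; speed is the mean speed in m/s.
- r.move_joints(angles): joint-space move.
- r.let_go() and r.grab(squeeze=None): open the fingers fully, or close them until they stop; squeeze is the grip in N (None keeps the last).
- r.wait(seconds).
- r.inverse_kinematics(position, orientation): joint angles nearest the present ones, or None.
- r.sense(): the state.
- r.snapshot(name): name is "side" or "top"; returns a dict with "frame" (384x512x3 uint8, red, green, blue), "fx", "fy", "cx", "cy" (pixels), "R" (3x3) and "t" (3): a world point X has camera coordinates R X + t. Camera axes: x right, y down, z forward; pixel columns grow to the right and rows downward; lengths in m; the calibration is good to about 2 mm. A picture is of the moment at which its call begins. There is no depth.
A pose or a line that the arm cannot do raises r.IKError and nothing moves.
- r.hand_in(): hands the job in; it is judged then, once.
The state is a dict: "clock": time; "joints": joint angles; "joint_vel": joint speeds; "joint_torque": joint torques, N m; "tcp_pos": TCP position; "orientation": TCP orientation; "contact_force": force on the tool from outside, world axes, zero at the start; "torque": the same for the moment, N m; "opening": finger opening in m; "gripper_force": force on a finger pad.
Only numpy, scipy, OpenCV 4.12 (cv2) and the standard library are available. Lean on these libraries where they do the work, as an engineer would, in place of code of your own. Each camera call takes 0.05 s, during which the arm holds its last target. There are 200 camera calls.

TASK

Two galvanised steel pipe offcuts lie side by side in the wooden cradle. Take the loose galvanised offcut from the notched rest and lay it in the gap on top of those two, parallel to them and with its ends about even with theirs, so that the three make a stable pyramid; set it down rather than dropping it. Leave the copper and black tubes in their notches.

Things in the scene. Friction and masses are not known exactly. Their poses are not given: they have to be found in the camera images.
- galv: loose silver-grey steel pipe to move, diameter 50, length 150 mm, about 0.45 kg. Origin on its axis at mid length, x along it. It lies level, axis 45 mm above the table, in any of the three places of a wooden rest: a 10 mm board with two notched cross strips (16 mm thick, 40 mm high) 50 mm either side of the pipe's middle; the middle is free for fingers. Parallel pipes are 100 mm apart
- cradle: fixed brown wooden cradle, 170 (x) x 132 (y) mm; floor 15 mm, long cheeks 45 mm high. Origin: centre of its underside on the table; x along the pipes, z up. Two loose steel pipes, 50 x 150 mm, lie in it along x, centred at x 0, y -25.5 and +25.5 mm, tops 65 mm up. A pipe in their gap has its axis over y 0, 83 mm up; fingertips over 16 mm below that axis touch the lower pipes
- copper: bystander: copper-coloured tube, 50 x 150 mm, lying in the rest; origin on its axis at mid length, x along it. Leave it there.
- black: bystander: black plastic tube, 50 x 150 mm, lying in the rest; origin on its axis at mid length, x along it. Leave it there.
Not all that is in view belongs to the job. Several things have the shape of the cradle; the one meant has the colours described above. Leave any blue look-alike of the galv alone.

How it is judged (in metres and radians):
At the end, for the whole second after the job is handed in: The galvanised offcut lies still in the gap on top of the two cradle pipes: axis 76 to 90 mm above the cradle's underside, within 12 mm of its centre line, 20 mm of centred lengthwise and 10 degrees of parallel; copper and black tubes are within 30 mm of their start (z of galv in the frame of cradle between 0.076 and 0.09 m and y of galv in the frame of cradle between -0.012 and 0.012 m and x of galv in the frame of cradle between -0.02 and 0.02 m and angle between the x axis of galv and the x axis of cradle, either way round below 0.18 rad and linear speed of galv below 0.02 m/s and angular speed of galv below 0.3 rad/s and distance of each of copper, black from where it was at the start of the episode below 0.03 m); the robot touches nothing.
It fails at once if the copper tube is moved by more than 30 mm (distance of copper from where it was at the start of the episode above 0.03 m).
It fails at once if the black tube is moved by more than 30 mm (distance of black from where it was at the start of the episode above 0.03 m).
It fails at once if the galvanised offcut is dropped: falling free of the fingers faster than 0.6 m/s (about 18 mm of fall) (contact force between the fingers and galv below 0.5 N and linear speed of galv above 0.6 m/s).
It also fails if it takes over 38 s, if anything falls off the work surface, if the arm or the gripper's body presses on something with over 40 N, if the wrist force passes 120 N, or if a joint passes its speed limit or range.

## Working session

There is one attempt and no reset: what is moved stays moved. The work goes in short steps, each a Python script; the robot and the scene stay as the last script left them, time stands still between calls to the robot, and variables do not carry over. Pictures are saved under pics/ and viewed, at most 10 in all, crops included, and the job is handed in when it is done.

```bash
mkdir -p pics; python3 - <<'E'
from station import r
import cv2,pickle
for n in("top","side"):
    s=r.snapshot(n); pickle.dump(s,open(n+".pkl","wb"))
    cv2.imwrite(f"pics/{n}0.png",cv2.resize(s["frame"][:,:,::-1],(800,600),interpolation=cv2.INTER_CUBIC))
    print(n,s["fx"],s["cx"],s["cy"],s["R"],s["t"])
print(r.sense())
E
```

```text
top 414.57800130544297 255.64980263249814 189.44877002272088 [[ 0.02080007 -0.99967073 -0.01502647]
 [-0.99804954 -0.01987681 -0.05917791]
 [ 0.05885975  0.01622807 -0.99813435]] [1.93797239e-04 5.35605339e-01 1.34990215e+00]
side 355.7947340576908 262.36210446634027 192.18707054712795 [[-8.43184438e-01 -5.37624248e-01 -4.14053687e-04]
 [-2.70267609e-01  4.24540447e-01 -8.64130099e-01]
 [ 4.64753077e-01 -7.28509147e-01 -5.03268318e-01]] [0.47456198 0.20563399 0.90218439]
{'clock': 0.1, 'joints': array([-6.79358369e+01,  5.26049517e+00,  7.05759392e+01, -2.29093679e-03,
        1.04266159e+02, -3.24969982e+00]), 'joint_vel': array([-0.00875822, -0.03900581, -0.15082976, -0.02862476, -0.03366976,
       -0.01027253]), 'joint_torque': array([ 3.91381836e-03, -4.47854841e+01, -4.07571959e+01,  7.00562540e-02,
        2.83788628e-02, -1.15848420e-04]), 'tcp_pos': array([ 0.25655065, -0.54244969,  0.40359243]), 'orientation': array([-1.79897445e+02, -3.59805322e-03,  2.53132971e+01]), 'contact_force': array([-0.17985484, -0.16084497,  0.07523563]), 'torque': array([-0.03546617, -0.00399136,  0.0157982 ]), 'gripper_force': 0.0, 'opening': 0.087760052878178}
```

View pics/top0.png

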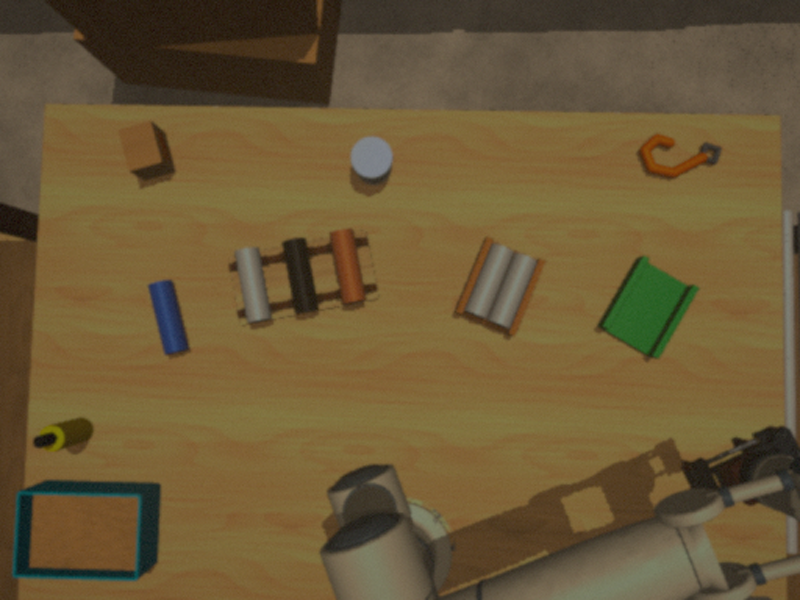

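View pics/side0.png

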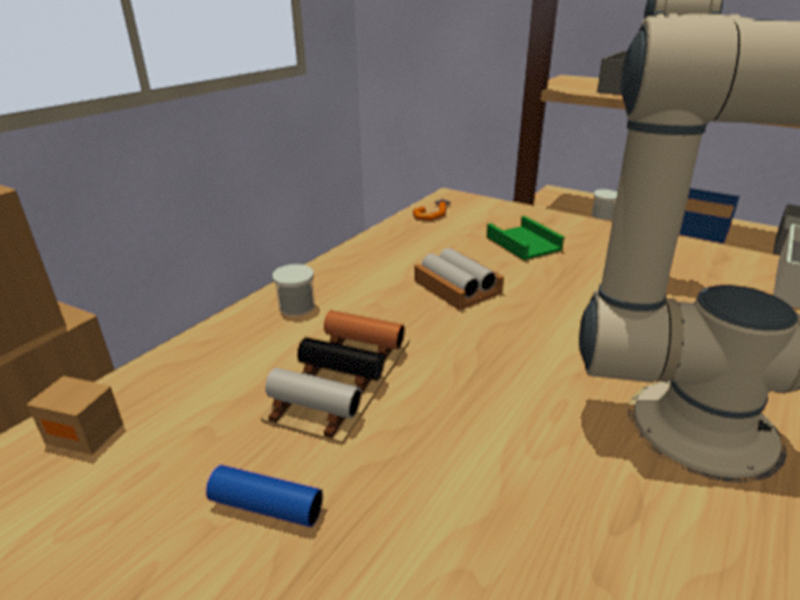

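The top view shows the loose galvanised pipe at about (253,285), the leftmost in the rest. Black is at (300,275) and copper at (347,266). The brown cradle is centred at about (500,286). The blue and green look-alikes are at (168,317) and (648,307). I'll enlarge both areas.

```bash
python3 - <<'E'
import cv2,pickle,numpy as np
f=pickle.load(open("top.pkl","rb"))["frame"][:,:,::-1]
c=lambda x,y:cv2.resize(f[y:y+70,x:x+70],None,fx=5.6,fy=5.6,interpolation=cv2.INTER_CUBIC)
cv2.imwrite("pics/crop.png",np.clip(np.hstack([c(135,148),c(285,148)]).astype(float)*1.5,0,255))
E
```

```text
[ WARN:0@0.028] global loadsave.cpp:1063 imwrite_ Unsupported depth image for selected encoder is fallbacked to CV_8U.
```

View pics/crop.png

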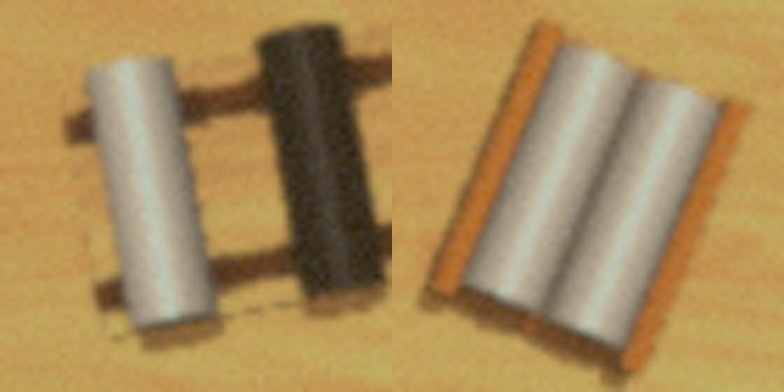

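The crop shows the silver pipe silhouette with corners (87,68), (171,60), (215,315) and (135,328). The cradle's cheek-top outer corners are at (540,22), (432,292), (640,372) and (750,102). The pipe corners in the cradle are at (560,45), (718,100), (628,345) and (465,285).

```bash
cat >h.py <<'E'
import numpy as np
def ray(s,u,v,z):
    R,t=np.array(s["R"]),np.array(s["t"]); C=-R.T@t
    d=R.T@np.array([(u-s["cx"])/s["fx"],(v-s["cy"])/s["fy"],1]); return C+d*(z-C[2])/d[2]
def proj(s,X):
    c=np.array(s["R"])@X+s["t"]; return np.array([s["cx"]+s["fx"]*c[0]/c[2],s["cy"]+s["fy"]*c[1]/c[2]])
E
python3 - <<'E'
import pickle,numpy as np
from h import *
from station import r
s=pickle.load(open("top.pkl","rb"));sd=pickle.load(open("side.pkl","rb"))
def quad(P,x0,z):
    # order: far-left, near-left, near-right, far-right
    Q=np.array([ray(s,(a-(x0==285)*392+.5)/5.6-.5+x0,(b+.5)/5.6-.5+148,z) for a,b in P])
    ax=(Q[0]+Q[3]-Q[1]-Q[2])/2; w=(Q[0]+Q[1]-Q[2]-Q[3])/2
    print("c",Q.mean(0).round(4),"len",np.linalg.norm(ax).round(4),"wid",np.linalg.norm(w).round(4),"yaw",np.degrees(np.arctan2(ax[1],ax[0])).round(1),np.degrees(np.arctan2(-w[0],w[1])).round(1),"side px(800)",(proj(sd,Q.mean(0))*1.5625).round())
    return Q.mean(0)
g=quad([(87,68),(135,328),(215,315),(171,60)],135,.052)
quad([(540,22),(432,292),(640,372),(750,102)],285,.045)
quad([(560,45),(465,285),(628,345),(718,100)],285,.052)
print(-np.array(s["R"]).T@s["t"])
E
```

```text
c [0.5516 0.3136 0.052 ] len 0.1513 wid 0.0476 yaw 12.1 8.4 side px(800) [312. 389.]
c [ 0.5597 -0.1962  0.045 ] len 0.1682 wid 0.1281 yaw -21.2 -20.0 side px(800) [457. 271.]
c [ 0.561  -0.1965  0.052 ] len 0.1492 wid 0.0971 yaw -20.1 -18.7 side px(800) [456. 268.]
[ 0.45510173 -0.01106644  1.37908263]
```

Sizes agree (151x48, 168x128, 149x97 mm), and the side view agrees to 3 px. Now the grasp, with the fingertips 11 mm below the axis.

```bash
python3 - <<'E'
from station import r
import cv2
g=[.552,.3135]; o=[180,0,11.5]
r.reach([*g,.32],o); print(r.sense()["joints"],r.sense()["clock"])
r.servo_line([*g,.216],speed=.12)
print(r.sense()["contact_force"])
r.grab(30); s=r.sense(); print(s["opening"],s["gripper_force"],s["contact_force"],s["torque"])
r.servo_line([*g,.32],speed=.1)
s=r.sense(); print(s["opening"],s["contact_force"],s["torque"],s["clock"],s["tcp_pos"])
f=r.snapshot("side")["frame"][:,:,::-1]
cv2.imwrite("pics/lift.png",cv2.resize(f[100:300,100:350],None,fx=3,fy=3,interpolation=cv2.INTER_CUBIC))
E
```

```text
[ 2.64541668e+01  1.05429797e+01  7.32617622e+01 -1.05325127e-02
  9.61860990e+01  1.05015560e+02] 3.2833
[-0.04942785  0.53674014  0.83009161]
0.04957152373910055 29.97588962316513 [-0.34816201  5.43033957  0.73797947] [1.06875018 0.14504565 0.06045584]
0.04946979847190284 [ 0.64666245  0.35900564 -4.13195981] [0.03332117 0.02576708 0.03669153] 6.175 [0.55189425 0.31345732 0.31875231]
```

View pics/lift.png

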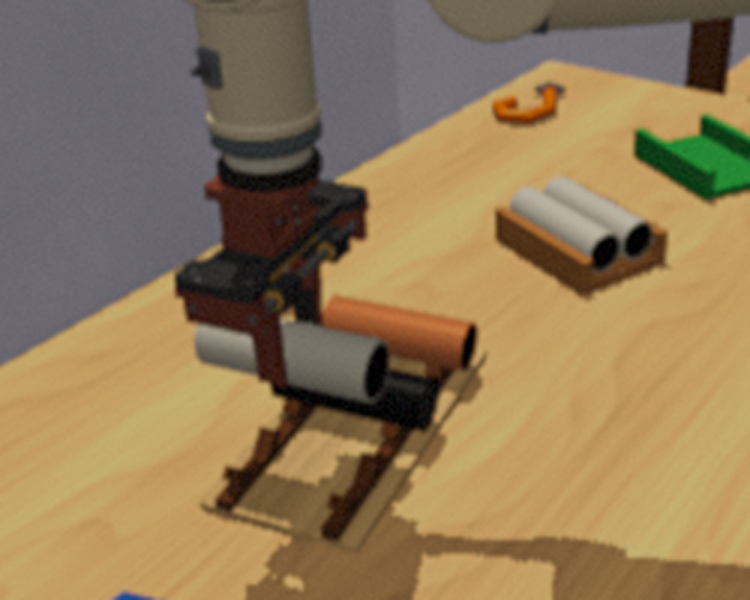

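The side view shows the pipe held level at its middle, about crop (290,355). Black and copper are undisturbed and the rest slot is empty. The low torque also says it is centred. Next is moving it over and setting it down with contact sensing.

```bash
python3 - <<'E'
from station import r
import cv2
c=[.5603,-.1963]; o=[180,0,-20]
r.reach([*c,.34],o)
r.servo_line([*c,.268],speed=.08); r.wait(.3)
s=r.sense(); f0=s["contact_force"]; print(f0,s["tcp_pos"],s["orientation"],s["clock"])
z=.268
while z>.250:
    z-=.0015; r.servo_line([*c,z],speed=.02); r.wait(.1)
    s=r.sense(); d=s["contact_force"]-f0
    if d[2]>3: break
print(z,d,s["tcp_pos"],s["torque"],s["clock"],s["opening"])
f=r.snapshot("side")["frame"][:,:,::-1]
cv2.imwrite("pics/place.png",cv2.resize(f[100:250,200:400],None,fx=4,fy=4,interpolation=cv2.INTER_CUBIC))
E
```

```text
[-0.25859518  0.34565853 -5.23474707] [ 0.5603513  -0.19631485  0.2683946 ] [-1.79999591e+02 -3.58797938e-02 -1.99995330e+01] 9.425
0.2545 [-3.65716472  0.21963738  8.96541751] [ 0.5602963  -0.19635112  0.25552558] [ 0.22844933  0.51202029 -0.14530517] 12.575 0.04926173084803841
```

View pics/place.png

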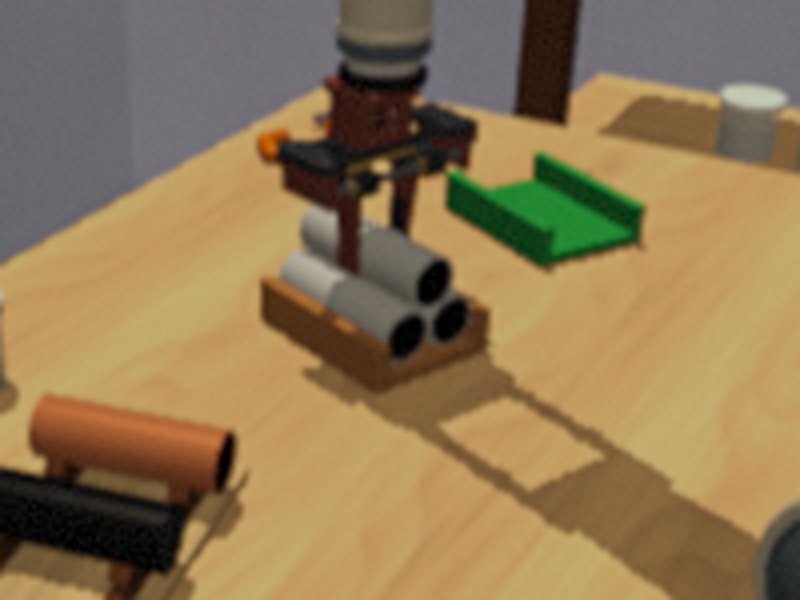

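The pipe sits in the gap at crop (375,250), with its ends even with the lower two, and contact came at the expected height. I'll release and retreat.

```bash
python3 - <<'E'
from station import r
import cv2,numpy as np
r.let_go(); s=r.sense(); print(s["opening"],s["contact_force"])
p=s["tcp_pos"]
r.servo_line([p[0],p[1],.38],speed=.1)
r.reach([.35,-.45,.40],[180,0,-20]); r.wait(.3)
print(r.sense()["clock"],r.sense()["contact_force"])
t=r.snapshot("top")["frame"][148:218,285:355,::-1]; sd=r.snapshot("side")["frame"][140:210,250:320,::-1]
k=lambda f:cv2.resize(f,None,fx=5.6,fy=5.6,interpolation=cv2.INTER_CUBIC)
cv2.imwrite("pics/end.png",np.hstack([k(t),k(sd)]))
E
```

```text
0.08788234011274977 [0.48155611 0.40281153 0.0264642 ]
16.3417 [0.23787629 0.13678816 0.03996952]
```

View pics/end.png

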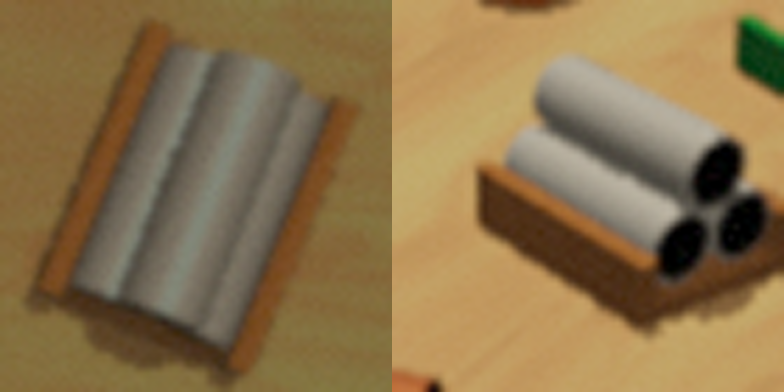

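The pictures show a stable pyramid. In the top view the upper pipe is centred at about (210,190), with its ends even with the lower pipes and parallel to them.

```bash
python3 -c "
from station import r
print(r.hand_in())"
```

```text
the job is handed in; nothing more can be done
None
```

The galvanised offcut now lies in the gap on top of the two cradle pipes, parallel and with its ends about even with theirs; copper and black were not touched, and the job was handed in at about 16 s (no verdict was returned).

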